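# Stand the slumped book back up in its row

## Task

The blue book has slumped out of the row of brown books onto the wooden box. Leaving the box where it is, push the blue book upright, back against the row; then push the box along the desk, square on, until its end is snug against the blue book so that it cannot slump again. Only push with the fingers, gently: lift nothing, keep the brown books and the stone bookend standing in place and leave the other things on the desk alone.

Things in the scene. Friction and masses are not known exactly. Their poses are not given: they have to be found in the camera images.
- blue_book: Blue book, 34 mm thick (x), 160 mm deep (y, spine at -y, facing the robot), 228 mm tall (z), 0.5 to 1 kg. Origin: centre of its tail (the end it stands on). It leans some 32 degrees towards its own +x, on the lower edge of its tail close to the row, against the box's top edge. Push on its +x cover. Upright it balances by itself; let go over 8 degrees short of that it falls back
- end_book: Brown book at the row's end next to the blue one: 30 mm thick (x), 162 mm (y), 232 mm tall (z), loose. Origin: centre of its tail. Its +x points level out of the row towards blue book and box (to the robot's right, turned by up to 0.27 rad). Upright and touching it, the blue book has its origin 32 mm and its outer cover 49 mm along this +x
- mid_book: Second brown book of the row, 34 x 167 x 222 mm, standing; origin at the centre of its tail, axes as end_book
- far_book: Third brown book of the row, 26 x 152 x 222 mm, standing; origin at the centre of its tail, axes as end_book
- bookend: Grey sawn-stone bookend on a brass plate at the far (left) end of the row, 54 x 124 x 116 mm, 0.85 kg, loose; origin at the centre of its underside, axes as end_book
- box_centre (a point): Centre of the wooden card-index box (lid fixed shut), 52 mm above the desk: 160 mm long (y), 120 mm wide (x; a brass label frame at -x faces the robot), 105 mm high, 0.8 to 1.2 kg, loose. Its y lies along the row: the +y end (80 mm from the centre) faces the books, the -y end is the one to push on. The +y end starts about 62 mm short of the upright blue book's cover
- box: The wooden box itself; origin at the centre of its underside, axes as box_centre
- clock: Small brass desk clock, 35 x 80 x 87 mm, bystander; origin at the centre of its underside
- tumbler: Clear glass tumbler, 81 mm wide, 93 mm tall, bystander; origin at the centre of its underside
- mug: White mug, 84 x 123 x 91 mm, bystander; origin at the centre of its underside
- ink: Blue ink bottle, 49 x 48 x 58 mm, bystander; origin at the centre of its underside
- stapler: Black stapler, 36 x 153 x 44 mm, bystander; origin at the centre of its underside

How it is judged (in metres and radians):
On the way:
1. the blue book stands upright (within 5 degrees) near the row while the box is still where it was (within 30 mm) (angle between blue_book's own z axis and vertical below 0.09 rad and x of blue_book in the frame of end_book below 0.05 m and distance of box_centre from where it was at the start of the episode below 0.03 m), for 0.2 s.
At the end, for the whole second after the job is handed in: Blue book upright within 3.4 deg, within 10 mm of the end book, 30 mm sideways of it, parallel within 7 deg; box flat, its end within 6 mm of the blue cover, 45 mm sideways, square within 8.5 deg; blue book and box on the desk and at rest; brown books upright within 3.4 deg (angle between each of blue_book, end_book, mid_book, far_book's own z axis and vertical below 0.06 rad and x of blue_book in the frame of end_book below 0.042 m and y of blue_book in the frame of end_book between -0.03 and 0.03 m and angle between the x axis of blue_book and the x axis of end_book, either way round below 0.12 rad and x of box_centre in the frame of blue_book below 0.103 m and y of box_centre in the frame of blue_book between -0.045 and 0.045 m and angle between the y axis of box and the x axis of blue_book, either way round below 0.15 rad and height (world z) of each of box, blue_book below 0.006 m and linear speed of each of blue_book, box below 0.02 m/s); the robot touches nothing.
It fails at once if the blue book is lifted off the desk or falls over (height (world z) of blue_book above 0.03 m or angle between blue_book's own z axis and vertical above 1.1 rad).
It fails at once if the box is lifted or tipped (height (world z) of box above 0.015 m or angle between box's own z axis and vertical above 0.2 rad).
It fails at once if the brown books or the bookend are shoved over 25 mm or tipped (distance of any of end_book, mid_book, far_book, bookend from where it was at the start of the episode above 0.025 m or angle between any of end_book, mid_book, far_book, bookend's own z axis and vertical above 0.3 rad).
It fails at once if the fingers push on the blue book or the box with more than 40 N (contact force between the fingers and blue_book above 40 N or contact force between the fingers and box above 40 N).
It fails at once if a bystander is moved more than 25 mm (distance of any of clock, tumbler, mug, ink, stapler from where it was at the start of the episode above 0.025 m).
It also fails if it takes over 50 s, if anything falls off the work surface, if the arm or the gripper's body presses on something with over 40 N, if the wrist force passes 120 N, or if a joint passes its speed limit or range.

## Robot

A 6-joint arm with a two-finger parallel gripper is mounted at the origin on the work surface; the furniture and walls round the work are solid. World frame = base frame: x ahead of the robot, y to its left, z up, the work surface at z = 0. Lengths are in mm, angles in rad, forces in N, time in s.
With the tool pointing down it reaches from about 425 to 950 mm from the base axis. Payload 14.7 kg.
Tool frame: the origin (TCP) lies midway between the tips of the shut fingers; the grasp point (between the pads) lies 19 mm behind it; z points along the fingers, y is the line along which they close (so a half turn about z gives the same grasp; the last joint's range is limited). The gripper opens to 85 mm and grips with 20 to 120 N. Pads are 22 mm wide; open, the fingers measure 114 mm over their backs; the gripper's body (76 mm by 85 mm) begins 54 mm behind the grasp point. The pads swing forward as they close: fully open they stand 13 mm farther back than shut.
Start: joints at [-1.352, 0.48, 1.596, -0, 1.065, -0.047], TCP at [170.759, -627.163, 196.697] pointing down, gripper open.
Joint ranges: [-2.75, 2.75], [-0.82, 2.05], [0.23, 2.67], [-1.56, 4.7], [0.09, 2.69], [-2.92, 2.92]. Speed limits (rad/s): [1.89, 1.89, 2.39, 3.01, 3.01, 3.01].

## Interface

Orientations are given as a rotation vector (axis times angle).
In Python, from bench import move_pose, line_to, movej, command_gripper, pause, solve_ik, read_state, snapshot, calibration, PlanningError, hand_in, spot_in, masks_of gives the robot as it stands. Calls block until the motion is done:
- move_pose(position, orientation): joint-space move of the TCP to a pose.
- line_to(position, frame=None, feed=150, threshold=None): straight line of the TCP; frame=None keeps the orientation; feed is the mean speed in mm/s. With threshold (N) it stops when the force on the tool has changed by that much, and returns True; else False.
- movej(angles): joint-space move.
- command_gripper(opening, f_grip=None): finger opening in mm; f_grip is the grip in N (None keeps the last); returns when the fingers have stopped.
- pause(seconds).
- solve_ik(position, orientation): joint angles nearest the present ones, or None.
- read_state(): the state.
- snapshot(name): name is "side" or "top" or "wrist"; returns (picture, depth): 400x640x3 uint8, red, green, blue; 400x640 float32, mm along the optical axis (not along the pixel's ray), 0 where there is no reading.
- calibration(name): a dict with "vertical_fov" (degrees; the focal length in pixels is half the picture's height over the tangent of half this angle, whatever the lens; pixels are square), "cx", "cy" (the principal point, pixels), "eye" and "rotation" of the camera in the world. Camera axes: x right, y down, z forward; pixel columns grow to the right and rows downward; lengths in mm; the calibration is good to about 2 mm. A picture is of the moment at which its call begins: read the wrist's pose just before it. calibration takes no time and is no camera call; for the wrist camera it gives the pose at the moment of the call.
A pose or a line that the arm cannot do raises PlanningError and nothing moves.
- hand_in(): hands the job in; it is judged then, once.
Trained networks look in the newest picture that a camera, given by its name, has taken for a name from the list of things; names that differ only in an ending like _2 or _b are one class to them, and where a whole thing is asked for, a point or a joint stands for the part that bears it (a point fixed in the world has none). Each returns a list of dicts, best first, with "score" (0 to 1); they miss things now and then, are a little off and sometimes report something else, mostly with a low value. They report only what shows in the picture. A call takes as long as a camera call.
- spot_in(query, camera): "rect" ([centre column, centre row, width, height] as shares, 0 to 1, of the picture: columns of its width, rows of its height, round what is visible of it).
- masks_of(query, camera): "region" (400x640 bool, what is visible of it) and "rect" ([centre column, centre row, width, height] as shares, 0 to 1, of the picture: columns of its width, rows of its height, round what is visible of it).
The state is a dict: "clock": time; "joint_positions": joint angles; "joint_velocities": joint speeds; "tau": joint torques, N m; "tool_pos": TCP position; "eef_rot": TCP orientation; "ft_force": force on the tool from outside, world axes, zero at the start; "moment": the same for the moment, N m; "grip_width": finger opening in mm; "finger_force": force on a finger pad.
Only numpy, scipy, OpenCV 4.12 (cv2) and the standard library are available. Lean on these libraries where they do the work, as an engineer would, in place of code of your own. Each camera call takes 0.05 s, during which the arm holds its last target. There are 200 camera calls.

## Working session

There is one attempt and no reset: what is moved stays moved. The work goes in short steps, each a Python script; the robot and the scene stay as the last script left them, time stands still between calls to the robot, and variables do not carry over. Pictures are saved under pics/ and viewed, at most 11 in all, crops included, and the job is handed in when it is done.

```bash
ls; mkdir -p pics; cat > h.py <<'E'
import numpy as np, cv2
from bench import *
def cloud(cam):
    im,d=snapshot(cam); c=calibration(cam)
    f=200/np.tan(np.radians(c["vertical_fov"])/2)
    v,u=np.mgrid[0:400,0:640]
    P=np.stack([(u-c["cx"])/f*d,(v-c["cy"])/f*d,d],-1)@np.array(c["rotation"]).T+np.array(c["eye"])
    P[d==0]=np.nan
    return im,P
E
python3 - <<'E'
from h import *
for cam in ("top","side"):
    im,P=cloud(cam); cv2.imwrite(f"pics/{cam}0.png",im[:,:,::-1])
    print(cam,calibration(cam))
    for n in ["blue_book","end_book","mid_book","far_book","bookend","box","clock","tumbler","mug","ink","stapler"]:
        r=masks_of(n,cam)
        for q in r[:1]:
            p=P[q["region"]]; p=p[~np.isnan(p[:,0])]
            if len(p): print(n,round(q["score"],2),np.round(np.array(q["rect"])*[640,400,640,400]),np.percentile(p,[3,50,97],axis=0).round().tolist())
print(read_state())
E
```

```text
picsTraceback (most recent call last):
  File "<stdin>", line 3, in <module>
  File "h.py", line 7, in cloud
    P=np.stack([(u-c["cx"])/f*d,(v-c["cy"])/f*d,d],-1)@np.array(c["rotation"]).T+np.array(c["eye"])
      ~~~~~~~~~~~~~~~~~~~~~~~~~~~~~~~~~~~~~~~~~~~~~~~~~~~~~~~~~~~~~~~~~~~~~~~~~~^~~~~~~~~~~~~~~~~~~
ValueError: operands could not be broadcast together with shapes (400,640) (3,)
```

```bash
sed -i 's/@np.array(c\["rotation"\]).T/@Rotation.from_rotvec(c["rotation"]).as_matrix().T/; 1a from scipy.spatial.transform import Rotation' h.py
python3 - <<'E'
from h import *
for cam in ("top","side"):
    im,P=cloud(cam); cv2.imwrite(f"pics/{cam}0.png",im[:,:,::-1])
    print(cam,calibration(cam))
    for n in ["blue_book","end_book","mid_book","far_book","bookend","box","clock","tumbler","mug","ink","stapler"]:
        r=masks_of(n,cam)
        for q in r[:1]:
            p=P[q["region"]]; p=p[~np.isnan(p[:,0])]
            if len(p): print(n,round(q["score"],2),np.round(np.array(q["rect"])*[640,400,640,400]),np.percentile(p,[3,50,97],axis=0).round().tolist())
print(read_state())
E
```

```text
top {'vertical_fov': 51.94214999442664, 'cx': 322.33316646640714, 'cy': 201.9656120359653, 'eye': array([-260.82827018,  246.30473465, 1050.7106704 ]), 'rotation': array([-1.53681673,  2.17370026, -0.76095013])}
blue_book 0.73 [321. 170.  35.  47.] [[496.0, -82.0, 94.0], [528.0, -32.0, 151.0], [555.0, 3.0, 207.0]]
end_book 0.67 [295. 184.  31.  61.] [[387.0, 44.0, 164.0], [438.0, 62.0, 228.0], [535.0, 81.0, 234.0]]
mid_book 0.86 [285. 202.  38.  90.] [[382.0, 72.0, 28.0], [402.0, 94.0, 217.0], [529.0, 113.0, 223.0]]
far_book 0.76 [276. 204.  30.  85.] [[381.0, 108.0, 20.0], [425.0, 130.0, 171.0], [517.0, 144.0, 223.0]]
bookend 0.81 [265. 227.  29.  46.] [[398.0, 140.0, 3.0], [428.0, 172.0, 67.0], [501.0, 194.0, 117.0]]
tumbler 0.79 [434. 227.  32.  39.] [[238.0, -342.0, 3.0], [276.0, -310.0, 55.0], [314.0, -265.0, 92.0]]
mug 0.66 [225. 285.  47.  45.] [[265.0, 262.0, 12.0], [307.0, 325.0, 50.0], [346.0, 367.0, 91.0]]
ink 0.52 [441. 206.  15.  14.] [[336.0, -396.0, 15.0], [356.0, -372.0, 37.0], [382.0, -355.0, 60.0]]
stapler 0.84 [278. 263.  52.  33.] [[315.0, 90.0, 5.0], [331.0, 159.
[... 1067 characters left out ...]
]]
{'clock': 1.25, 'joint_positions': array([-1.35159558e+00,  4.80191424e-01,  1.59630279e+00,  1.91165740e-05,
        1.06512815e+00, -4.66135219e-02]), 'joint_velocities': array([-0.00056896, -0.00130609, -0.00161897, -0.0006188 ,  0.00089423,
       -0.00044098]), 'tau': array([-9.79029646e-04, -9.50496340e+01, -4.30644643e+01, -4.27563473e-04,
        1.01624912e-03, -2.89948417e-06]), 'tool_pos': array([ 170.76616528, -627.14864172,  196.70108035]), 'eef_rot': array([-3.11385760e+00, -4.16293379e-01, -2.21496045e-05]), 'ft_force': array([ 0.23880453, -0.02845678, -0.15846159]), 'moment': array([0.04112723, 0.03421602, 0.01101052]), 'finger_force': 0.0, 'grip_width': 85.47464763995343}
```

View pics/top0.png

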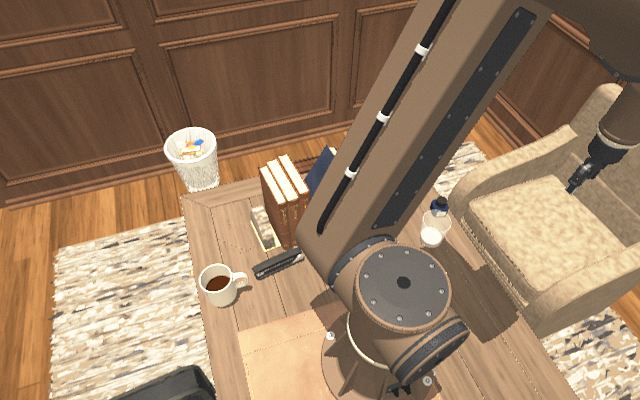

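View pics/side0.png

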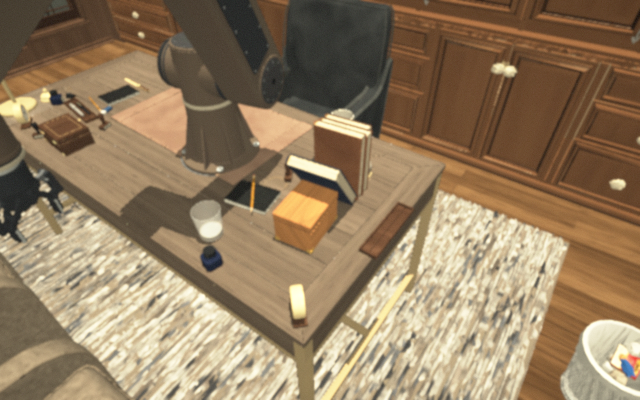

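```bash
cat >> h.py <<'E'
def top(P,m,z0,z1):
    p=P[m]; p=p[(p[:,2]>z0)&(p[:,2]<z1)]
    return p,cv2.minAreaRect(p[:,:2].astype(np.float32))
def plane(p,n=None):
    p=p[~np.isnan(p).any(1)]
    for _ in range(4):
        c=p.mean(0); v=np.linalg.svd(p-c,full_matrices=False)[2][2]; r=abs((p-c)@v)
        p=p[r<max(2,1.5*np.median(r))]
    return c,v,len(p)
E
python3 - <<'E'
from h import *
import warnings; warnings.filterwarnings("ignore")
ker=np.ones((3,3),np.uint8)
im,P=cloud("side")
M={n:cv2.erode(masks_of(n,"side")[0]["region"].astype(np.uint8),ker)>0 for n in ["box","end_book","blue_book"]}
print("boxtop",top(P,M["box"],98,110)[1],np.nanmedian(top(P,M["box"],98,110)[0],0))
p=P[M["box"]]; print("box -y face",plane(p[(p[:,2]<90)]))
p=P[M["end_book"]]; q=p[(p[:,2]<222)]; print("cover",plane(q)); print("endtop",top(P,M["end_book"],225,240)[1])
p=P[M["blue_book"]]; print("blue",plane(p),np.nanmax(p,0),np.nanmin(p,0))
h=p[p[:,2]>160]; print("head",plane(h)); np.save("blue.npy",p)
im,P=cloud("top")
for n,z in (("end_book",228),("mid_book",217),("far_book",217)):
    print(n,top(P,masks_of(n,"top")[0]["region"],z,z+9)[1])
im,P=cloud("wrist"); cv2.imwrite("pics/w0.png",im[:,:,::-1])
c=cv2.resize(cv2.imread("pics/side0.png")[90:270,230:420],None,fx=3.3,fy=3.3,interpolation=2); cv2.imwrite("pics/crop.png",c)
E
```

```text
boxtop ((495.99517822265625, -132.36572265625), (114.9245376586914, 155.69326782226562), 7.5684614181518555) [ 499.9829548  -139.2688914   103.97387424]
box -y face (array([ 525.54791538, -172.72449188,   52.14737871]), array([ 0.0090404 ,  0.0075168 , -0.99993088]), 379)
cover (array([474.9269209 ,  49.15840529, 162.1313225 ]), array([ 0.11929935, -0.99283413, -0.00693166]), 1072)
endtop ((472.78912353515625, 62.44186019897461), (153.9812469482422, 33.54867172241211), 5.809728622436523)
blue (array([497.65092048, -69.17700998, 146.67420097]), array([ 0.17286763, -0.86182838, -0.47683186]), 438) [566.96931373  42.2160512  208.164605  ] [ 412.39993854 -110.82820489   16.62144498]
head (array([486.79246702, -86.43096749, 196.52858593]), array([ 0.11974831, -0.75511407,  0.64456426]), 234)
end_book ((463.20562744140625, 62.463775634765625), (153.7185821533203, 31.318180084228516), 6.133871555328369)
mid_book ((461.2135009765625, 95.213134765625), (161.6988983154297, 38.617454528808594), 6.344433784484863)
far_book ((452.10333251953125, 123.64288330078125), (146.65951538085938, 28.780475616455078), 6.236196994781494)
```

View pics/crop.png

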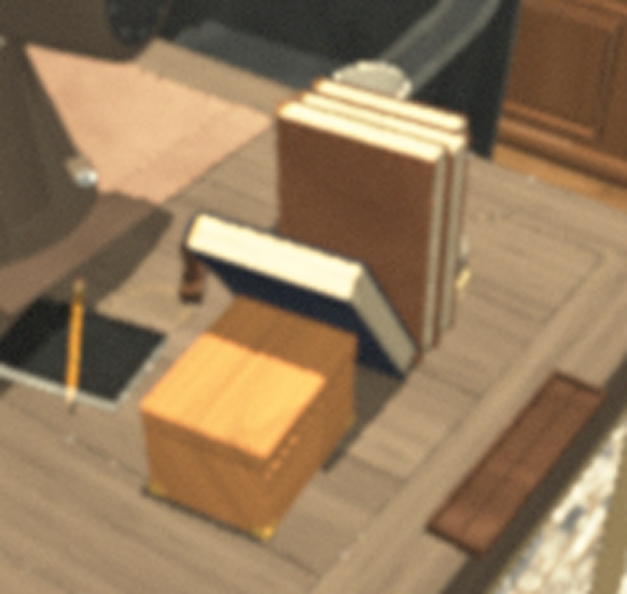

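```bash
cat >> h.py <<'E'
d=np.array([.1185,-.993,0]); e=np.array([.993,.1185,0])
def W(s,l,z): return (s-7.8)*d+l*e+[0,0,z]
def S(X): return np.array([X@d+7.8,X@e,X[2]]).round(1)
def ori(a): return (Rotation.from_euler("z",a)*Rotation.from_euler("x",np.pi)).as_rotvec()
A=np.arctan2(d[1],d[0])  # tool x along d, or a+pi
def st():
    r=read_state(); f=np.array(r["ft_force"]); return r["clock"],S(np.array(r["tool_pos"])),np.round([f@d,f@e,f[2]],1)
E
python3 - <<'E'
from h import *
for a in (A,A+np.pi):
    print(a,[None if q is None else np.round(q,2) for q in (solve_ik(W(215,474,260),ori(a)),solve_ik(W(215,474,150),ori(a)),solve_ik(W(60,474,170),ori(a)),solve_ik(W(320,477,42),ori(a)))])
a=min((A,A+np.pi),key=lambda a:99 if (q:=solve_ik(W(215,474,260),ori(a))) is None else abs(q[5]))
move_pose(W(215,474,270),ori(a)); print(st())
line_to(W(215,474,150),feed=120); print(st())
hit=line_to(W(160,474,152),feed=40,threshold=3); print(hit,st())
im,P=cloud("side"); cv2.imwrite("pics/s1.png",cv2.resize(im[60:300,180:480],None,fx=2.5,fy=2.5)[:,:,::-1])
E
```

```text
-1.4520226696408947 [array([-0.35,  0.23,  1.82, -0.  ,  1.1 ,  2.67]), array([-0.35,  0.35,  1.95, -0.  ,  0.84,  2.67]), None, array([-0.51,  0.57,  1.91, -0.  ,  0.66,  2.51])]
1.6895699839488985 [array([-0.35,  0.23,  1.82,  0.  ,  1.1 , -0.47]), array([-0.35,  0.35,  1.95, -0.  ,  0.84, -0.47]), array([-0.05,  0.27,  2.01, -0.  ,  0.86, -0.17]), array([-0.51,  0.57,  1.91, -0.  ,  0.66, -0.63])]
(3.7917, array([215.8, 473.9, 269.9]), array([ 0.4,  0.2, -0.3]))
(4.9417, array([215.3, 474.5, 150.6]), array([0.4, 0.2, 0.5]))
False (6.4667, array([160.2, 474. , 152. ]), array([ 0.4,  0.8, -0.4]))
```

View pics/s1.png

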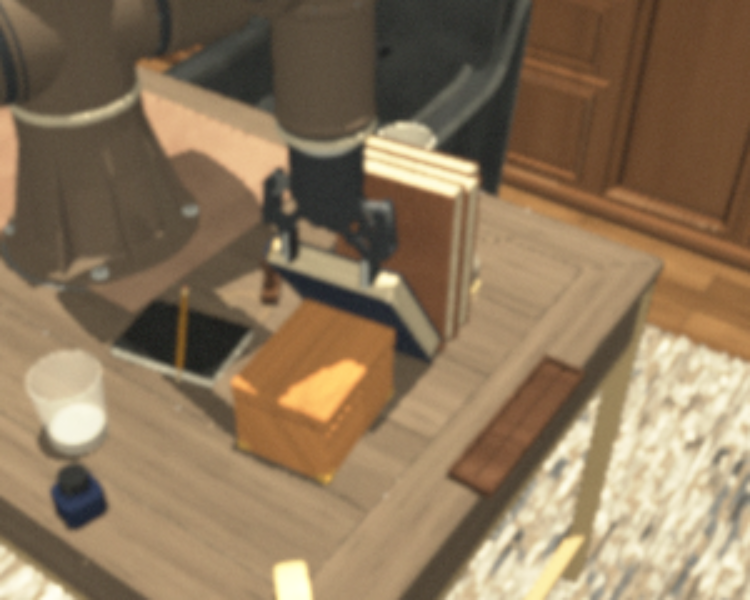

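```bash
python3 - <<'E'
from h import *
for s,z in ((110,162),(75,168),(64,170)):
    print(line_to(W(s,474,z),feed=35,threshold=8),st())
im,P=cloud("side"); cv2.imwrite("pics/s2.png",cv2.resize(im[60:300,180:480],None,fx=2.5,fy=2.5)[:,:,::-1])
E
```

```text
True (7.0417, array([152.7, 474.6, 153.9]), array([ 3.2, -0.8,  4.3]))
True (7.475, array([151.8, 474.8, 154.4]), array([ 4.8, -0.5,  5.3]))
True (7.9667, array([150.2, 475. , 155.1]), array([ 4.1, -1.7,  5.7]))
```

View pics/s2.png

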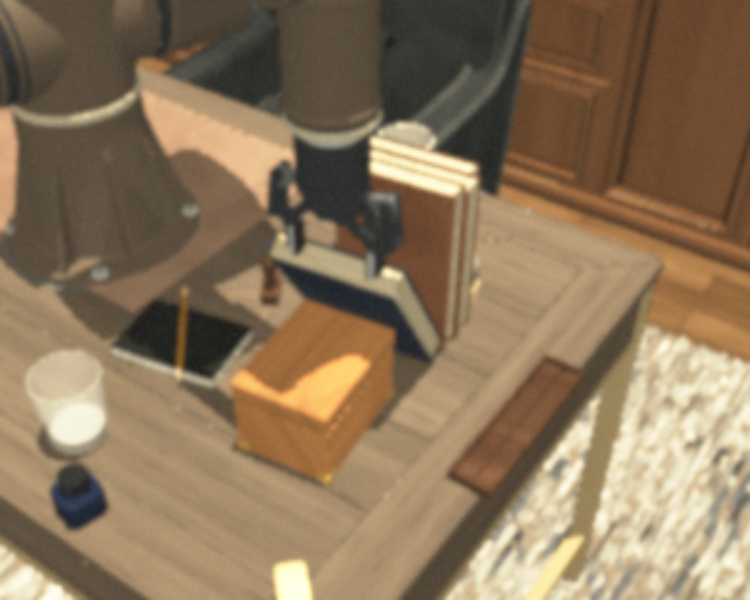

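```bash
python3 - <<'E'
from h import *
line_to(W(160,474,152),feed=60); print(st())
im,P=cloud("wrist"); cv2.imwrite("pics/w1.png",im[:,:,::-1])
for n in ("blue_book",):
  for cam in ("wrist",):
    p=P[masks_of(n,cam)[0]["region"]]; p=p[~np.isnan(p[:,0])]
    q=np.array([S(x) for x in p]); print(len(q),np.percentile(q,[1,5,25,50,75,95,99],axis=0))
im,P=cloud("side"); p=P[masks_of("blue_book","side")[0]["region"]]; p=p[~np.isnan(p[:,0])]
q=np.array([S(x) for x in p]); print(np.percentile(q,[1,5,25,50,75,95,99],axis=0))
E
```

```text
(8.3417, array([160.1, 473.7, 151.7]), array([ 0. ,  0.2, -0.5]))
55818 [[ 18.7 396.9  26.4]
 [ 34.5 403.   50.4]
 [ 82.6 434.4 124. ]
 [113.4 472.  171.5]
 [132.  509.4 194.7]
 [156.4 540.6 206.7]
 [164.  546.9 209.3]]
[[ 28.68 399.4   13.24]
 [ 55.1  410.1   38.6 ]
 [115.8  458.   117.7 ]
 [142.9  503.9  170.7 ]
 [155.9  544.8  193.6 ]
 [166.7  550.5  203.9 ]
 [168.82 553.02 208.7 ]]
```

View pics/w1.png

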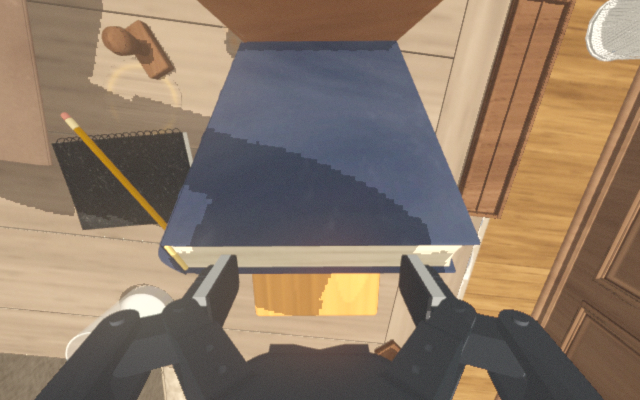

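```bash
python3 - <<'E'
from h import *
im,P=cloud("wrist"); print(st())
for u,v in ((415,262),(425,290),(440,310),(222,262),(215,290),(320,250),(320,268),(450,268),(320,285),(320,300),(415,240),(415,250)): print(u,v,im[v,u],S(P[v,u]))
E
```

```text
(8.5917, array([159.8, 474. , 152. ]), array([ 0.2, -0.4,  0.1]))
415 262 [180 177 168] [147.1 518.5 211.6]
425 290 [63 60 59] [147.3 515.5 233.1]
440 310 [65 68 69] [146.  515.9 246.5]
222 262 [178 175 165] [147.7 426.1 210.6]
215 290 [85 75 68] [148.6 429.9 231.2]
320 250 [207 190 159] [147.5 473.3 198.8]
320 268 [105  85  87] [162.9 473.4 191.2]
450 268 [ 93 101 121] [163.1 546.8 191. ]
320 285 [209 152  85] [234.3 474.  104.9]
320 300 [234 174  97] [250.8 474.1 105.3]
415 240 [75 77 92] [137.3 518.7 207.9]
415 250 [255 255 226] [147.  522.4 199.8]
```

```bash
python3 - <<'E'
from h import *
line_to(W(215,474,152),feed=100); print(st())
im,P=cloud("wrist"); cv2.imwrite("pics/w2.png",im[:,:,::-1]); 
for u in (410,415,420,425): print([(v,S(P[v,u])) for v in range(225,300,10)])
im,P=cloud("side"); cv2.imwrite("pics/s3.png",cv2.resize(im[60:300,180:480],None,fx=2.5,fy=2.5)[:,:,::-1])
q=P.reshape(-1,3); q=np.array([S(x) for x in q]); k=(abs(q[:,0]-215)<40)&(abs(q[:,1]-474)<75)&(q[:,2]>115)
print(k.sum(),np.percentile(q[k],[1,5,20,50],axis=0))
E
```

```text
(9.2917, array([214.9, 473.8, 151.9]), array([ 0.5,  0.1, -0.6]))
[(225, array([2.728e+02, 5.890e+02, 2.000e-01])), (235, array([286.9, 590.5,  -0. ])), (245, array([301.5, 592.2,  -0.6])), (255, array([201.9, 518.1, 204.7])), (265, array([202.4, 515.5, 213.4])), (275, array([206.1, 515. , 216. ])), (285, array([210.1, 514.8, 218.1])), (295, array([215. , 515. , 218.9]))]
[(225, array([2.727e+02, 5.953e+02, 4.000e-01])), (235, array([2.867e+02, 5.968e+02, 4.000e-01])), (245, array([ 3.013e+02,  5.987e+02, -3.000e-01])), (255, array([202.2, 520.8, 204.2])), (265, array([202.7, 518. , 212.9])), (275, array([202.2, 515. , 222. ])), (285, array([206.4, 514.9, 223.5])), (295, array([211.1, 515.2, 224.2]))]
[(225, array([ 2.729e+02,  6.019e+02, -1.000e-01])), (235, array([ 2.870e+02,  6.036e+02, -4.000e-01])), (245, array([301.6, 605.4,  -0.9])), (255, array([315.9, 606.8,   0. ])), (265, array([201.8, 519.8, 214.3])), (275, array([202.2, 517.2, 222. ])), (285, array([202.5, 514.8, 229. ])), (295, array([206.6, 514.9, 230.1]))]
[(225, array([2.728e+02, 6.081e+02, 3.000e-01])), (235, array([ 2.871e+02,  6.101e+02, -5.000e-01])), (245, array([301.7, 612.1,  -1. ])), (255, array([3.157e+02, 6.133e+02, 3.000e-01])), (265, array([205.6, 524.9, 208. ])), (275, array([201.9, 519.2, 222.5])), (285, array([201.5, 516.2, 230.5])), (295, array([203.9, 515.3, 233.7]))]
5804 [[177.8   411.703 214.115]
 [186.8   432.915 252.63 ]
 [207.1   488.6   308.42 ]
 [226.4   512.    473.85 ]]
```

View pics/w2.png

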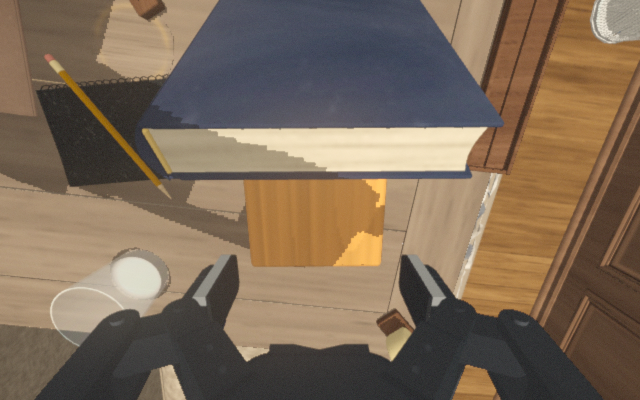

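```bash
python3 - <<'E'
from h import *
def rep():
    im,P=cloud("wrist"); q=np.full(P.shape,np.nan); 
    L=(P-W(0,0,0))@np.c_[d,e,[0,0,1]]; L[...,0]+=0
    k=(L[...,2]>150)&(L[...,0]>185)
    print(st(), "lowest finger z",np.nanpercentile(L[k][:,2],[.1,1,5]))
    for u in (320,): print([(v,L[v,u].round()) for v in range(250,400,15)])
    return im
rep()
command_gripper(0); print(read_state()["grip_width"])
im=rep(); cv2.imwrite("pics/w3.png",im[:,:,::-1])
E
```

```text
(9.4417, array([214.5, 474. , 152. ]), array([ 1., -0.,  0.])) lowest finger z [201.28882999 206.87027499 221.12085941]
[(250, array([252., 474., 105.])), (265, array([268., 474., 105.])), (280, array([354., 475.,   0.])), (295, array([378., 475.,   0.])), (310, array([403., 475.,   1.])), (325, array([430., 475.,   0.])), (340, array([458., 475.,  -1.])), (355, array([202., 473., 264.])), (370, array([203., 473., 269.])), (385, array([203., 473., 273.]))]
0.18455886600897628
(10.2583, array([215. , 474.1, 152. ]), array([ 0.1, -0.5, -1. ])) lowest finger z [193.03162197 201.2206193  224.802479  ]
[(250, array([202., 473., 200.])), (265, array([202., 473., 215.])), (280, array([204., 473., 223.])), (295, array([211., 473., 224.])), (310, array([219., 473., 224.])), (325, array([430., 475.,   0.])), (340, array([459., 475.,  -1.])), (355, array([203., 473., 264.])), (370, array([203., 473., 270.])), (385, array([203., 473., 274.]))]
```

```bash
python3 - <<'E'
from h import *
command_gripper(85)
line_to(W(215,474,113),feed=120); print(st())
t0=np.radians(32.2)
print(line_to(W(183,474,113),feed=60,threshold=6),st())
for th in np.radians([28,22,16,10]):
    s=45.5+228*np.sin(th)+13; z=113+228*(np.cos(th)-np.cos(t0))
    hit=line_to(W(s,474,z),feed=40,threshold=8); print(hit,st())
    if hit: break
cloud("side"); im,P=cloud("wrist"); cv2.imwrite("pics/w4.png",im[:,:,::-1])
E
```

```text
(11.5167, array([215., 474., 113.]), array([0.5, 0.7, 0.1]))
False (12.2, array([182.9, 474.2, 113.1]), array([ 0.6, -0.4,  0.8]))
False (12.8333, array([165.6, 474.3, 121.6]), array([ 2.6, -0.2,  3. ]))
False (13.5833, array([143.8, 474. , 131.4]), array([1.3, 1. , 1.6]))
False (14.3333, array([121.2, 474. , 139.2]), array([-0. , -0.4, -0. ]))
False (15.0833, array([ 98. , 474. , 144.6]), array([-0.6,  0. , -0.6]))
```

View pics/w4.png

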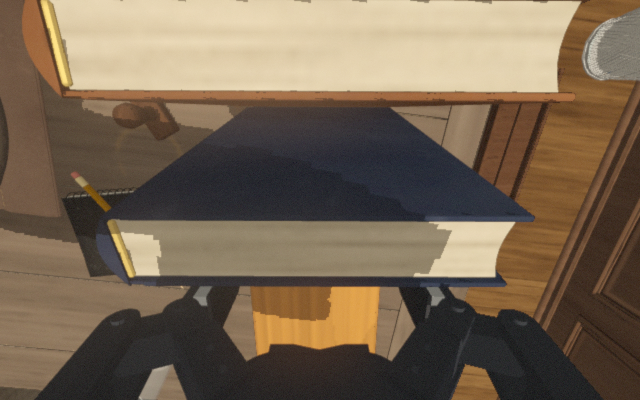

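```bash
python3 - <<'E'
from h import *
t0=np.radians(32.2)
for s,z in ((78,146),(66,147),(60,147)):
    hit=line_to(W(s,474,z),feed=30,threshold=7); print(hit,st())
    if hit: break
pause(.3)
def rep():
    im,P=cloud("wrist"); L=(P-W(0,0,0))@np.c_[d,e,[0,0,1]]
    for n in ("blue_book","end_book"):
        r=masks_of(n,"wrist")
        if r:
            p=L[r[0]["region"]]; p=p[p[:,2]>215]; print(n,np.nanpercentile(p,[2,50,98],axis=0).round(1).tolist(), cv2.minAreaRect(p[:,:2].astype(np.float32)))
    return im
rep(); print(st())
line_to(W(75,474,147),feed=40); pause(.3)
im=rep(); cv2.imwrite("pics/w5.png",im[:,:,::-1]); print(st())
E
```

```text
False (16.0083, array([ 78. , 474.1, 146. ]), array([1.1, 0.2, 0.6]))
False (16.5583, array([ 65.9, 474.1, 147. ]), array([ 0.7,  0.2, -1.2]))
False (16.9083, array([ 59.9, 474.1, 147. ]), array([ 1. , -0.2, -0.9]))
blue_book [[14.7, 395.2, 223.6], [31.1, 467.0, 224.9], [45.9, 541.4, 228.8]] ((34.03559875488281, 468.9573669433594), (44.15696334838867, 159.36097717285156), 0.04250631108880043)
end_book [[-16.7, 394.6, 227.3], [-2.8, 467.3, 229.0], [12.0, 542.8, 232.9]] ((-2.015167236328125, 469.3531188964844), (162.35958862304688, 30.792892456054688), 89.68193817138672)
(17.3583, array([ 60.1, 474. , 147. ]), array([ 0.9,  0.8, -0.9]))
blue_book [[14.6, 395.2, 223.6], [30.6, 467.0, 224.9], [46.4, 541.4, 229.0]] ((30.29746437072754, 469.50311279296875), (160.2598114013672, 35.240821838378906), 89.56996154785156)
end_book [[-15.8, 394.5, 227.4], [-2.4, 467.1, 229.0], [12.8, 542.7, 233.0]] ((-1.401444435119629, 469.00244140625), (161.6986541748047, 32.61833190917969), 89.51165771484375)
(18.3333, array([ 74.9, 474.1, 147. ]), array([0.2, 0.1, 0.2]))
```

View pics/w5.png

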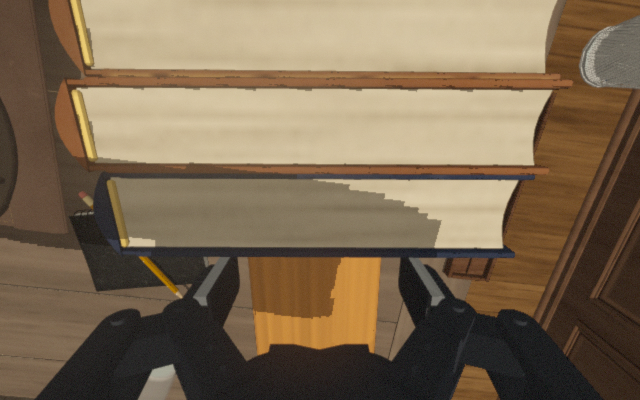

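```bash
python3 - <<'E'
from h import *
line_to(W(100,474,215),feed=200)
line_to(W(325,476,215),feed=250)
im,P=cloud("wrist"); L=(P-W(0,0,0))@np.c_[d,e,[0,0,1]]
r=masks_of("box","wrist"); p=L[r[0]["region"]]; p=p[(p[:,2]>98)&(p[:,2]<110)]
print(r[0]["score"],cv2.minAreaRect(p[:,:2].astype(np.float32)),np.nanpercentile(p,[1,50,99],axis=0).round(1).tolist(),st())
E
```

```text
0.93 ((210.6303253173828, 469.3053894042969), (120.08255004882812, 120.19281768798828), 0.29043489694595337) [[151.8, 411.6, 103.1], [204.3, 469.3, 105.4], [269.1, 527.2, 107.2]] (19.9917, array([323.6, 476.1, 215. ]), array([-0.1, -0.2,  0.4]))
```

```bash
python3 - <<'E'
from h import *
line_to(W(320,470,215),feed=200); line_to(W(320,470,6),feed=180); print(st())
print(line_to(W(275,470,6),feed=40,threshold=3),st())
print(line_to(W(226,470,6),feed=40,threshold=18),st())
print(line_to(W(222,470,6),feed=15,threshold=8),st())
im,P=cloud("side"); cv2.imwrite("pics/s4.png",cv2.resize(im[60:300,180:480],None,fx=2.5,fy=2.5)[:,:,::-1])
im,P=cloud("wrist"); L=(P-W(0,0,0))@np.c_[d,e,[0,0,1]]
for n,a,b in (("box",98,110),("blue_book",220,240)):
    r=masks_of(n,"wrist")
    if r:
        p=L[r[0]["region"]]; p=p[(p[:,2]>a)&(p[:,2]<b)]
        if len(p): print(n,cv2.minAreaRect(p[:,:2].astype(np.float32)),np.nanpercentile(p,[1,50,99],axis=0).round(1).tolist())
E
```

```text
(21.55, array([320.4, 470.6,   6.8]), array([ 1.2, -0.4,  0.1]))
True (22.3583, array([285.6, 469.7,   5.8]), array([-0.4,  0.6, -0.5]))
False (24.0167, array([226.1, 470. ,   6. ]), array([ 4.5, -0.6, -2.2]))
True (24.3667, array([222.6, 470.4,   6. ]), array([ 4.9,  1.1, -1.4]))
box ((162.8286895751953, 469.77325439453125), (119.96171569824219, 94.82540893554688), 89.99688720703125) [[116.5, 412.7, 103.7], [149.1, 469.7, 105.2], [204.1, 526.8, 106.7]]
```

View pics/s4.png

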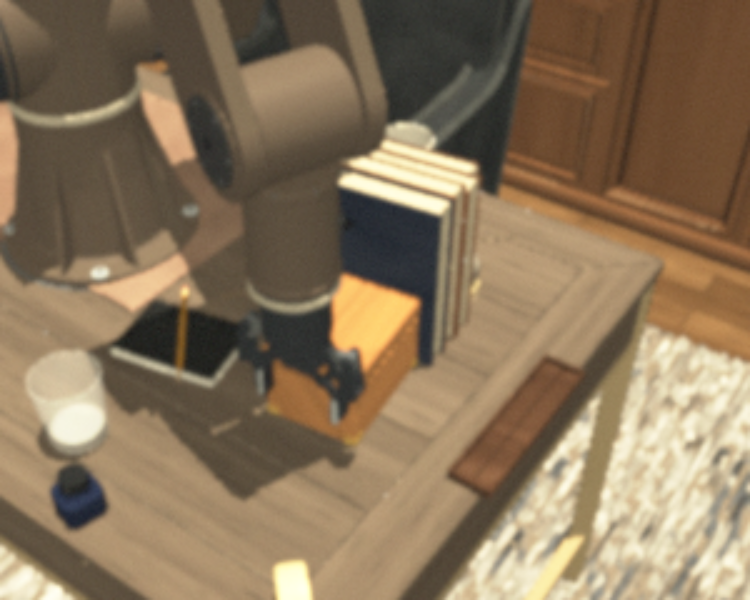

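```bash
python3 - <<'E'
from h import *
print(line_to(W(219.5,470,6),feed=15,threshold=14),st())
line_to(W(250,470,6),feed=80); line_to(W(250,470,230),feed=200)
pause(.3)
im,P=cloud("wrist"); L=(P-W(0,0,0))@np.c_[d,e,[0,0,1]]; cv2.imwrite("pics/w6.png",im[:,:,::-1])
for n,a,b in (("box",98,110),("blue_book",215,240),("end_book",215,240)):
    r=masks_of(n,"wrist")
    if r:
        p=L[r[0]["region"]]; p=p[(p[:,2]>a)&(p[:,2]<b)]
        if len(p): print(n,cv2.minAreaRect(p[:,:2].astype(np.float32)),np.nanpercentile(p,[1,50,99],axis=0).round(1).tolist())
print(st())
E
```

```text
True (24.775, array([222. , 470.9,   6. ]), array([ 4.2,  2. , -1.6]))
box ((139.30784606933594, 470.04461669921875), (120.15494537353516, 133.3396453857422), 89.99507141113281) [[74.1, 412.0, 103.0], [131.8, 470.1, 105.3], [204.5, 528.1, 107.1]]
(27.0417, array([250. , 470. , 229.9]), array([-0. , -0.4, -0.7]))
```

View pics/w6.png

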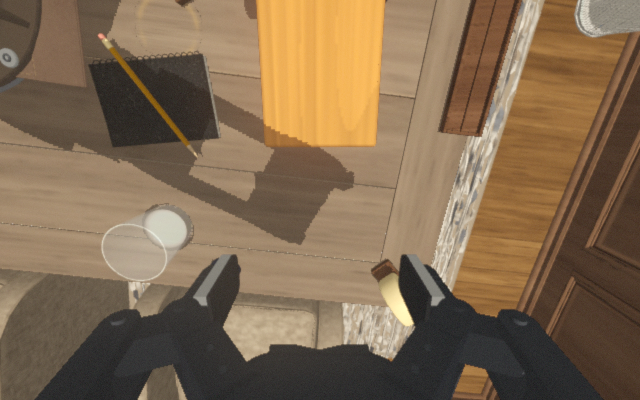

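```bash
python3 - <<'E'
from h import *
line_to(W(115,470,230),feed=200); pause(.2)
im,P=cloud("wrist"); L=(P-W(0,0,0))@np.c_[d,e,[0,0,1]]
for n,a,b in (("box",98,110),("blue_book",218,240),("end_book",218,240)):
    r=masks_of(n,"wrist")
    if r:
        p=L[r[0]["region"]]; p=p[(p[:,2]>a)&(p[:,2]<b)]
        if len(p): print(n,cv2.minAreaRect(p[:,:2].astype(np.float32)),np.nanpercentile(p,[1,50,99],axis=0).round(1).tolist())
im,P=cloud("side"); L=(P-W(0,0,0))@np.c_[d,e,[0,0,1]]
for n,a,b in (("box",98,110),("blue_book",112,220)):
    p=L[cv2.erode(masks_of(n,"side")[0]["region"].astype(np.uint8),np.ones((3,3)))>0]; p=p[(p[:,2]>a)&(p[:,2]<b)]
    print(n,plane(p),np.nanpercentile(p,[1,50,99],axis=0).round(1).tolist())
E
```

```text
box ((130.29843139648438, 469.983642578125), (149.21510314941406, 120.08304595947266), 0.013040955178439617) [[56.8, 411.8, 103.1], [121.5, 469.4, 105.1], [202.4, 528.0, 106.7]]
blue_book ((29.206588745117188, 469.6634826660156), (158.6770782470703, 34.21170425415039), 89.91783142089844) [[12.7, 393.6, 223.0], [28.6, 468.4, 225.0], [46.2, 543.4, 229.3]]
end_book ((-4.357969284057617, 469.79461669921875), (34.625423431396484, 160.78604125976562), 0.08599450439214706) [[-17.1, 392.7, 227.1], [-3.5, 468.4, 229.1], [12.4, 544.7, 233.3]]
box (array([135.40308513, 476.978591  , 104.02293062]), array([-5.59863502e-04, -3.34366885e-03, -9.99994253e-01]), 1216) [[56.6, 420.9, 98.8], [139.6, 479.4, 104.0], [208.9, 533.8, 107.5]]
blue_book (array([ 48.16347399, 468.57443027, 166.84585381]), array([0.99995847, 0.00894931, 0.00172412]), 913) [[18.4, 404.4, 113.0], [48.3, 485.9, 169.2], [51.6, 552.2, 219.1]]
```

```bash
python3 -c "
from bench import *
print(hand_in(), read_state()['clock'])"
```

```text
the job is handed in; nothing more can be done
the job is handed in; nothing more can be done
```

The job is handed in, though I haven't seen a verdict. In the last check the blue book stood upright (about 0.1° off) against the row, and the box was square with its end snug against it. I didn't re-check the bystanders, bookend or other two brown books.

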